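# Clamp the coin photo lamp and draw it up to its second stop

## Task

Swing the over-centre clamp's handle fully down so that its forked arm snaps past centre and grips the foot of the lamp stand. Then squeeze the button in the lamp's top grip, pull the telescopic mast straight up past the first stop to the second one (fully extended), and finish while still holding it there with the button squeezed, so that the gripper alone keeps it up. Keep the foot seated in its recess and leave the balance, the gauge plate, the snuff box and the dome lens alone.

Things in the scene. Friction and masses are not known exactly. Their poses are not given: they have to be found in the camera images.
- station: dark steel base plate screwed to the table, 235 x 255 x 12 mm, at a different place and yaw each time. Origin at table height under the centre of the square foot recess (103 mm, fenced by strips 8 mm high); z up. Its x axis points from the mast to a round coin rest under the lamp; the clamp's handle lies on its -y side. Two steel posts 84 mm high carry the clamp, 66 mm out along +x and -x.
- pivot (a point): middle of the clamp's hinge axis, 70 mm above the station's origin (inside the lamp's tube); the axis is parallel to the station's x. Its axes are those of the station.
- handle_end (a point): centre line of the clamp's black rubber round handle (18 mm thick), 125 mm from the hinge axis; the rubber runs from 77 to 140 mm. The handle points from the hinge to the station's -y side and up.
- clamp (a joint): swing of the steel forked clamp lever, rad: its handle stands 0.80 minus this value above level. It starts open, between -0.12 and 0.12, and grows as the handle is pressed down; its two springy rubber toes touch the foot at about 0.3, pass the dead centre under the hinge at 0.68, and the handle is fully down, level, against its stop at 0.80. It stays where it is left; pressing on the handle's end takes 2 to 6 N.
- stand: loose aluminium lamp stand, 0.4 kg without the mast: foot 100 x 100 x 12 mm in the recess (1.5 mm play), outer tube 36 mm across up to 150 mm above its origin, which is the centre of the foot's underside; axes along the station's. Unclamped, the mast's pull lifts it. The clamp's fork straddles the tube and presses on the foot 40 mm out along +x and -x.
- grip (a point): centre of the black grip on top of the mast: a block 46 mm (along x) x 26 mm (along y) x 36 mm high, this point 190 mm above the table when the mast is down and 300 mm when fully up. Axes as the stand's. A lamp arm leaves its foot towards +x, its top 12 mm below this point, to a lamp head 76 mm across. To be pinched across y, from above.
- button_face (a point): centre of the outer face of the spring button in the grip's +y side, 18 mm (along x) x 20 mm high. At rest it stands 6 mm proud of the grip (19 mm from the grip's centre).
- button (a joint): how far the button is pressed in, m: 0 at rest, 0.006 flush with the grip's side, 0.0065 at most. Spring 3.6 N at first, 7.2 N when flush. The mast is unlocked above 0.0035 only; let go, the bolt springs back and catches at the start, at the first stop or at the second.
- mast (a joint): how far the mast is pulled up, m: 0 down (start), first stop at 0.055 (passed freely while the button is pressed), second stop and end of travel at 0.110. A return spring and the weight pull it down with 8 to 12 N all the way.
- balance: brass pan balance on a wooden foot 120 x 200 mm, 196 mm high, origin under its centre; bystander
- gauge: flat steel gauge plate with graded holes, 60 x 150 x 6 mm, origin under its centre; bystander
- snuffbox: pewter snuff box, 77 x 52 x 27 mm, origin under its centre; bystander
- dome: round glass dome lens, 64 mm across, 30 mm high, origin under its centre; bystander
Mind the look-alikes: they are no part of the job. Of the things shaped like the stand, the aluminium one is meant.

How it is judged:
On the way, in this order (a step that is already met when the one before it is completed fails the run):
1. the clamp is over centre and its toes press on the stand's foot, mast still down (value of joint clamp above 0.74 rad and contact force between clamp and stand above 2 N and value of joint mast below 0.02 m), for 0.2 s.
2. the button is squeezed with the mast still below its first stop (value of joint button above 0.0035 m and value of joint mast below 0.05 m), for 0.1 s.
At the end, for the whole second after the job is handed in: Mast within 8 mm of its second stop (above 0.102 m) and still (under 10 mm/s), gripped with over 5 N, button pressed over 3.5 mm; clamp handle past centre (above 0.74 rad), its toes pressing on the foot (over 1 N), foot raised less than 4 mm (value of joint mast above 0.102 m and velocity of joint mast between -0.01 and 0.01 m/s and value of joint button above 0.0035 m and contact force between the fingers and mast above 5 N and value of joint clamp above 0.74 rad and contact force between clamp and stand above 1 N and z of stand in the frame of station below 0.016 m); the arm keeps its last pose, push and grip.
It fails at once if the stand's foot lifted more than 8 mm out of its recess (z of stand in the frame of station above 0.02 m).
It fails at once if a bystander moved more than 30 mm (distance of any of balance, gauge, snuffbox, dome from where it was at the start of the episode above 0.03 m).
It also fails if it takes over 48 s, if anything falls off the work surface, if the arm or the gripper's body presses on something with over 40 N, if the wrist force passes 120 N, or if a joint passes its speed limit or range.

## Robot

A 7-joint arm with a two-finger parallel gripper is mounted at the origin on the work surface. World frame = base frame: x ahead of the robot, y to its left, z up, the work surface at z = 0. Lengths are in m, angles in rad, forces in N, time in s.
With the tool pointing down it reaches from about 0.425 to 0.95 m from the base axis. Payload 4.7 kg.
Tool frame: the origin (TCP) lies at the very end of the fingers, on their centre line; the grasp point (between the pads) lies 19 mm behind it; z points along the fingers, y is the line along which they close (so a half turn about z gives the same grasp; the last joint's range is limited). The gripper opens to 85 mm and grips with 20 to 120 N. Pads are 22 mm wide; open, the fingers measure 114 mm over their backs; the gripper's body (76 mm by 85 mm) begins 54 mm behind the grasp point. The pads swing forward as they close: fully open they stand 13 mm farther back than shut.
Start: joints at [1.224, 0.469, -0.049, 1.532, 0.024, 1.141, -0.082], TCP at [0.211, -0.641, 0.231] pointing down, gripper open.
Joint ranges: [-2.59, 2.59], [-0.33, 1.99], [-1.39, 1.29], [0.1, 2.45], [-1.04, 4.18], [0.21, 1.99], [-2.66, 2.66]. Speed limits (rad/s): [2.57, 2.57, 3.14, 3.14, 3.14, 3.14, 3.14].

## Interface

Orientations are given as a unit quaternion [w, x, y, z].
In Python, from workcell import env, planner, status, snapshot, boxes_of, mark_of gives the robot as it stands. The module is installed in compiled form; this text tells all that it offers. Calls block until the motion is done:
- env.move_pose(position, orientation): joint-space move of the TCP to a pose.
- env.line_to(position, attitude=None, feed=0.15, guard=None): straight line of the TCP; attitude=None keeps the orientation; feed is the mean speed in m/s. With guard (N) it stops when the force on the tool has changed by that much, and returns True; else False.
- env.move_j(angles): joint-space move.
- env.move_gripper(opening, strength=None): finger opening in m; strength is the grip in N (None keeps the last); returns when the fingers have stopped.
- env.dwell(seconds).
- planner.inverse_kinematics(position, orientation): joint angles nearest the present ones, or None.
- status.observe(): the state.
- snapshot(name): name is "side" or "top"; returns a dict with "color" (384x512x3 uint8, blue, green, red), "fx", "fy", "cx", "cy" (pixels), "R" (3x3) and "t" (3): a world point X has camera coordinates R X + t. Camera axes: x right, y down, z forward; pixel columns grow to the right and rows downward; lengths in m; the calibration is good to about 2 mm. A picture is of the moment at which its call begins. There is no depth.
A pose or a line that the arm cannot do raises env.Unreachable and nothing moves.
- env.sign_off(): hands the job in; it is judged then, once.
Trained networks look in the newest picture that a camera, given by its name, has taken for a name from the list of things; names that differ only in an ending like _2 or _b are one class to them, and where a whole thing is asked for, a point or a joint stands for the part that bears it (a point fixed in the world has none). Each returns a list of dicts, best first, with "p" (0 to 1); they miss things now and then, are a little off and sometimes report something else, mostly with a low value. They report only what shows in the picture. A call takes as long as a camera call. They do not tell look-alikes from the thing itself.
- boxes_of(camera, query): "xyz" ([x, y, z] in m, in the coordinates of the camera as it stood for that picture, good to about 4 mm: the middle of the surface that is visible of it).
- mark_of(camera, query): "xyz" ([x, y, z] in m, in the coordinates of the camera as it stood for that picture, good to about 4 mm: a listed point, or the origin of a listed thing).
The state is a dict: "time_s": time; "joint_pos": joint angles; "joint_vel": joint speeds; "tau": joint torques, N m; "tool_pos": TCP position; "tool_rot": TCP orientation; "force": force on the tool from outside, world axes, zero at the start; "torque": the same for the moment, N m; "gripper_width": finger opening in m; "gripper_force": force on a finger pad.
Only numpy, scipy, OpenCV 4.12 (cv2) and the standard library are available. Lean on these libraries where they do the work, as an engineer would, in place of code of your own. Each camera call takes 0.05 s, during which the arm holds its last target. There are 200 camera calls.

## Working session

There is one attempt and no reset: what is moved stays moved. The work goes in short steps, each a Python script; the robot and the scene stay as the last script left them, time stands still between calls to the robot, and variables do not carry over. Pictures are saved under pics/ and viewed, at most 10 in all, crops included, and the job is handed in when it is done.

```bash
mkdir -p pics
cat > h.py <<'E'
from workcell import env, planner, status, snapshot, boxes_of, mark_of
import numpy as np, cv2
from scipy.spatial.transform import Rotation as Ro
def w(s,p): return np.array(s["R"]).T@(np.array(p)-np.array(s["t"]))
def px(s,X):
    c=np.array(s["R"])@X+np.array(s["t"]); return np.round([s["fx"]*c[0]/c[2]+s["cx"],s["fy"]*c[1]/c[2]+s["cy"]])
def q(*cols):
    r=Ro.from_matrix(np.array(cols).T).as_quat(); return [r[3],r[0],r[1],r[2]]
E
python3 - <<'E'
from h import *
np.set_printoptions(precision=4,suppress=True)
im=[]
for n in("side","top"):
    s=snapshot(n); cv2.imwrite(f"pics/{n}0.png",s["color"])
    print(n,"cam at",w(s,[0,0,0]))
    for k in("station","stand","pivot","handle_end","grip","button_face","balance","gauge","snuffbox","dome"):
        for d in mark_of(n,k)[:3]: 
            X=w(s,d["xyz"]); print(k,round(d["p"],2),X,px(s,X))
print(status.observe())
E
```

```text
side cam at [-0.0202  0.6821  1.1675]
station 0.76 [0.5594 0.1182 0.0029] [215. 231.]
stand 0.84 [ 0.3082 -0.2143  0.0003] [318. 204.]
stand 0.7 [0.5623 0.1198 0.0109] [214. 230.]
pivot 0.93 [0.5631 0.1191 0.0721] [212. 220.]
handle_end 0.75 [0.5929 0.0363 0.1581] [218. 186.]
grip 0.7 [0.5612 0.1168 0.1919] [210. 199.]
grip 0.7 [0.5608 0.1202 0.0119] [214. 230.]
grip 0.58 [ 0.305  -0.2183  0.1807] [325. 172.]
button_face 0.63 [0.5606 0.1174 0.0044] [215. 231.]
button_face 0.42 [0.5566 0.1374 0.188 ] [207. 204.]
button_face 0.37 [ 0.2872 -0.2132  0.1738] [329. 176.]
balance 0.73 [ 0.5478 -0.4658 -0.0013] [297. 145.]
balance 0.21 [ 0.3005  0.393  -0.0037] [225. 332.]
gauge 0.95 [0.3003 0.392  0.0004] [226. 332.]
gauge 0.42 [0.5607 0.1142 0.1905] [211. 198.]
snuffbox 0.62 [ 0.5157  0.4149 -0.0023] [169. 300.]
dome 0.83 [0.6648 0.3945 0.0025] [141. 272.]
top cam at [ 0.2334 -0.0254  1.5541]
station 0.78 [0.5639 0.1189 0.0018] [227. 188.]
stand 0.95 [0.563  0.1111 0.0124] [229. 188.]
stand 0.72 [ 0.3068 -0.2168 -0.0004] [319. 257.]
pivot 0.72 [0.5625 0.1183 0.072 ] [225. 185.]
handle_end 
[... 266 characters left out ...]
-0.    ] [152. 258.]
snuffbox 0.82 [0.5219 0.4121 0.0008] [148. 200.]
snuffbox 0.21 [ 0.3066  0.388  -0.0021] [153. 258.]
dome 0.69 [ 0.6628  0.3958 -0.0023] [155. 164.]
{'time_s': 1.1, 'joint_pos': array([ 1.2241,  0.4686, -0.0486,  1.5325,  0.0241,  1.141 , -0.0823]), 'joint_vel': array([-0.0005, -0.0003, -0.0008,  0.0005,  0.    , -0.0005,  0.0005]), 'tau': array([ -0.0006, -51.0187,  -0.0467, -23.802 ,   0.0109,   0.0007,
        -0.    ]), 'tool_pos': array([ 0.2109, -0.6412,  0.2313]), 'tool_rot': array([0.    , 0.9874, 0.1582, 0.    ]), 'force': array([ 0.6657,  0.9841, -0.1732]), 'torque': array([-0.0128,  0.0202, -0.0171]), 'gripper_force': 0.0, 'gripper_width': 0.08530462265253996}
```

```bash
python3 -c "
import cv2,numpy as np
a=cv2.resize(cv2.imread('pics/side0.png')[140:290,130:330],(800,600),interpolation=3);cv2.imwrite('pics/a.png',a)
b=cv2.resize(cv2.imread('pics/top0.png')[120:240,150:310],(800,600),interpolation=3);cv2.imwrite('pics/b.png',b)"
```

```text
(no output)
```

View pics/a.png

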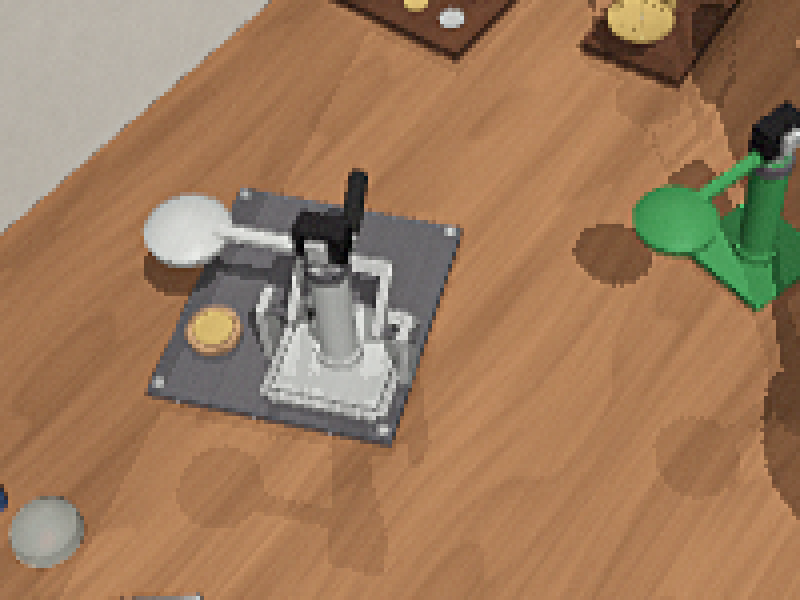

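View pics/b.png

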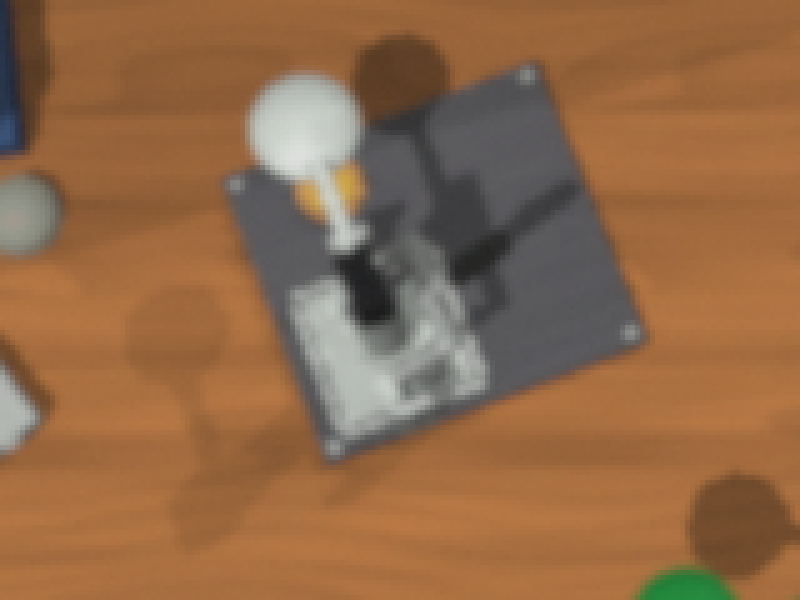

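The aluminium stand and its clamp are at top px ≈(225,182), crop (370,290). The handle points away at crop (500,240). The green stand is a look-alike. Next I fit the yaw from the plate corners and press the handle.

```bash
cat >> h.py <<'E'
def ray(s,u,v,z):
    d=np.array(s["R"]).T@np.array([(u-s["cx"])/s["fx"],(v-s["cy"])/s["fy"],1]); o=w(s,[0,0,0]); return o+d*(z-o[2])/d[2]
E
python3 - <<'E'
from h import *
np.set_printoptions(precision=4,suppress=True)
s=snapshot("top")
c=[ray(s,150+u/5-.4,120+v/5-.4,.012) for u,v in((225,180),(535,62),(648,340),(332,462))]
for i in range(4): 
    d=c[(i+1)%4]-c[i]; print(np.linalg.norm(d),np.degrees(np.arctan2(d[1],d[0]))%90)
G=[];H=[];P=[]
for i in range(4):
  for n in("side","top"):
    s=snapshot(n)
    for k,L in(("grip",G),("handle_end",H),("pivot",P),("stand",P)):
        for d in mark_of(n,k):
            X=w(s,d["xyz"])
            if d["p"]>.4 and np.hypot(X[0]-.57,X[1]-.1)<.12 and not(k=="grip" and X[2]<.15): L.append(X)
for L in(G,H,P): print(len(L),np.median(L,0),np.std(L,0))
h=np.median(H,0)-np.median(P,0); print(np.degrees(np.arctan2(h[0],-h[1])))
p=np.median(P,0);yaw=np.radians(21.3);y=np.array([-np.sin(yaw),np.cos(yaw),0]);x=np.array([np.cos(yaw),np.sin(yaw),0]);z=np.array([0,0,-1])
for X in (p-.09*y+[0,0,.3],p-.12*y):
  for sg in(1,-1):
    X[2]=max(X[2],.07); print(planner.inverse_kinematics(X,q(-sg*np.cross(x,z)*-1,sg*x,z)))
for sg in(1,-1): print("g",[planner.inverse_kinematics([p[0],p[1],zz],q(np.cross(sg*y,z),sg*y,z)) for zz in(.17,.3)])
E
```

```text
0.25175035388437084 21.335702457907374
0.2328232861432412 21.007952558456452
0.25033029026978454 21.126050148686573
0.23190350706758459 21.357919797424646
8 [0.5611 0.1151 0.1896] [0.0014 0.0022 0.0015]
8 [0.5973 0.0335 0.1571] [0.0038 0.0009 0.0014]
16 [0.563  0.1171 0.042 ] [0.0016 0.0021 0.0293]
22.286117450240212
[ 0.4748  0.3692 -0.8137  1.5406  0.2722  1.3494  0.0065]
[-0.9168  0.416   1.1179  1.6172 -0.3816  1.35   -2.5171]
[ 0.4093  0.6398 -0.68    1.814   0.5127  0.8714 -0.1421]
[-0.797   0.8339  1.106   1.8849 -0.8897  1.02   -2.0638]
g [array([ 0.534 ,  0.6607, -1.1761,  1.7986,  0.6695,  1.1503,  1.0788]), array([ 0.5555,  0.4876, -1.1715,  1.6432,  0.4615,  1.3227,  1.2513])]
g [array([ 0.3131,  0.4861, -0.7902,  1.8092,  0.4016,  1.0143, -1.8354]), array([ 0.4022,  0.3804, -0.8995,  1.6501,  0.3101,  1.2622, -1.757 ])]
```

```bash
cat >> h.py <<'E'
np.set_printoptions(precision=4,suppress=True)
yaw=np.radians(21.4);y=np.array([-np.sin(yaw),np.cos(yaw),0]);x=np.array([np.cos(yaw),np.sin(yaw),0]);z=np.array([0,0,-1.])
P=np.array([.5622,.1165,0]); QH=q(np.cross(x,z),x,z); QG=q(np.cross(-y,z),-y,z)
def hp(a,up=0):
    d=.117*np.cos(a); X=P-y*d; X[2]=.07+(d+.011)*np.tan(a)+.009/np.cos(a)+up; return X
def st(m=""):
    o=status.observe(); print(m,round(o["time_s"],2),o["tool_pos"],"F",o["force"],"w",round(o["gripper_width"],4),"gf",round(o["gripper_force"],1)); return o
E
python3 - <<'E'
from h import *
env.move_gripper(0.0)
o=status.observe(); env.line_to([.211,-.641,.38],feed=.25)
X=hp(.8); X[2]=.38; env.move_pose(X,QH); st("above")
env.line_to(hp(.8,.02),QH,feed=.15); st("near")
for c in np.arange(0.1,.81,.1):
    g=env.line_to(hp(.8-c),QH,feed=.06,guard=25); st(f"c{c:.1f} {g}")
    if g: break
s=snapshot("side"); cv2.imwrite("pics/s1.png",cv2.resize(s["color"][140:290,130:330],(800,600),interpolation=3))
print([w(s,d["xyz"]) for d in mark_of("side","handle_end")])
E
```

```text
above 7.41 [0.5922 0.0392 0.3798] F [-0.2525 -0.4615  0.1004] w 0.0001 gf 0.0
near 8.77 [0.5926 0.0409 0.1992] F [ 0.2437  0.3743 -0.5796] w 0.0002 gf 0.0
c0.1 False 9.47 [0.5948 0.0334 0.1662] F [ 0.3713 -0.0118  0.0021] w -0.0001 gf 0.0
c0.2 False 9.85 [0.597  0.0262 0.1539] F [ 0.2889 -0.8822  1.0347] w -0.0 gf 0.0
c0.3 False 10.22 [0.5992 0.0206 0.1416] F [-0.5789  0.0368  0.7556] w -0.0002 gf 0.0
c0.4 False 10.6 [0.6011 0.0159 0.1294] F [-0.0298 -0.1753 -0.089 ] w -0.0004 gf 0.0
c0.5 False 10.97 [0.6025 0.0122 0.1167] F [1.0508 0.3835 0.2049] w -0.0001 gf 0.0
c0.6 False 11.33 [0.6036 0.0098 0.1041] F [ 0.7587 -0.5756  0.1209] w -0.0 gf 0.0
c0.7 False 11.7 [0.6042 0.0082 0.0913] F [ 0.3504 -0.2807  0.5585] w 0.0 gf 0.0
c0.8 False 12.07 [0.6055 0.0074 0.0791] F [ 0.7651 -0.5333  3.5983] w 0.0002 gf 1.8
[array([0.6055, 0.0016, 0.0709]), array([0.5627, 0.1162, 0.0015]), array([0.5595, 0.1143, 0.1916])]
```

View pics/s1.png

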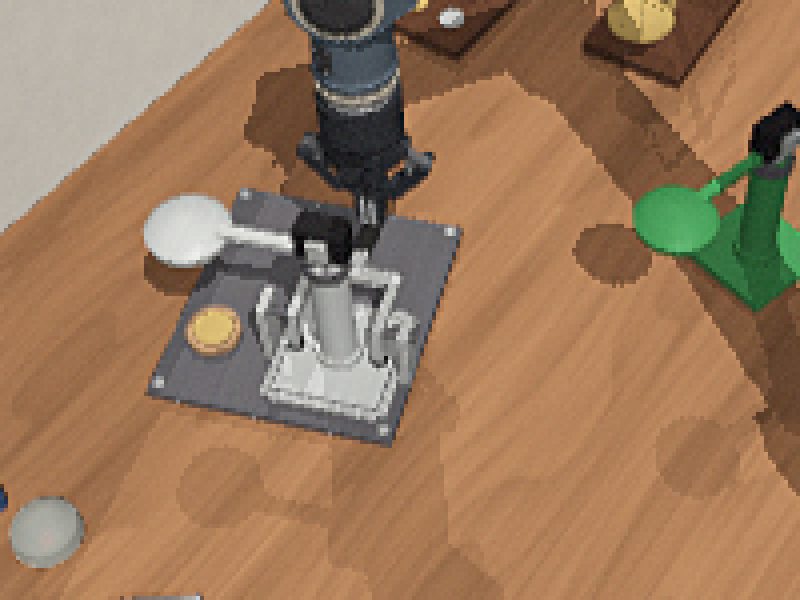

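The handle is nearly level (crop 370,240). I press it onto its stop, retreat and go over the grip.

Run:
```python
from h import *
X=hp(0)-[0,0,.012]
g=env.line_to(X,QH,feed=.03,guard=12); o=st(f"stop {g}"); env.dwell(.3); st()
X=o["tool_pos"].copy(); X[2]=.36; env.line_to(X,feed=.2)
H=[];G=[];B=[]
for n in("side","top","side","top"):
    s=snapshot(n)
    for k,L in(("handle_end",H),("grip",G),("button_face",B)):
        for d in mark_of(n,k):
            X=w(s,d["xyz"])
            if np.hypot(*(X[:2]-P[:2]))<.15: L.append([d["p"],*X])
for L in(H,G,B): print(np.array(L))
env.move_gripper(.085)
env.move_pose([P[0],P[1],.34],QG); st("above grip")
```

```text
stop True 12.38 [0.6056 0.0074 0.079 ] F [-0.7243 -0.2517  5.698 ] w -0.0002 gf 3.1
 12.68 [0.6056 0.0074 0.079 ] F [-2.0066  0.1607  5.8575] w -0.0001 gf 3.0
[[ 0.69    0.6153 -0.0007  0.0688]
 [ 0.75    0.6044  0.0013  0.0707]
 [ 0.57    0.6149 -0.0012  0.0697]
 [ 0.39    0.566   0.1153  0.0728]]
[[0.89   0.561  0.1119 0.1923]
 [0.91   0.5599 0.1184 0.19  ]
 [0.78   0.5587 0.1165 0.1917]
 [0.81   0.5594 0.1166 0.188 ]]
[[0.5    0.5575 0.1383 0.1933]
 [0.44   0.5561 0.1385 0.1904]]
above grip 17.29 [0.5623 0.1162 0.34  ] F [0.8369 0.0984 0.0062] w 0.0852 gf 0.0
```

Run:
```python
from h import *
X=np.array([.561,.1162,.172])
g=env.line_to(X,QG,feed=.12,guard=10); st(f"down {g}")
env.move_gripper(.045); o=st("45"); print("along y",o["force"]@y)
env.move_gripper(.0,50); o=st("closed"); print("along y",o["force"]@y, o["torque"])
env.dwell(.2); o=st("closed"); print("along y",o["force"]@y)
s=snapshot("side"); cv2.imwrite("pics/s2.png",cv2.resize(s["color"][140:290,130:330],(800,600),interpolation=3))
```

```text
down False 18.84 [0.5615 0.1164 0.1728] F [-0.3347  0.1821 -0.6845] w 0.0848 gf 0.0
45 19.32 [0.561  0.1162 0.1721] F [ 1.2267 -0.003  -0.1903] w 0.0451 gf 0.0
along y -0.45041359580001067
closed 19.62 [0.561  0.1169 0.1726] F [-1.8943  2.1077  4.9848] w 0.0255 gf 52.1
along y 2.653606898803698 [0.4958 0.5212 0.0081]
closed 19.82 [0.561  0.1169 0.1725] F [-2.0613  0.8523  5.1152] w 0.0251 gf 52.2
along y 1.5456992882673108
```

View pics/s2.png

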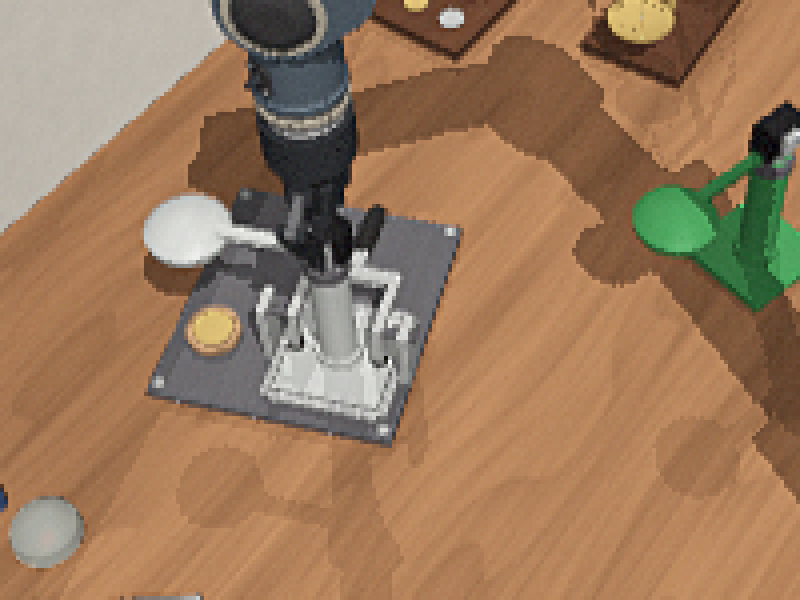

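The fingers have closed on the grip at 25 mm (crop 325,240), so the button is flush, and the handle is level. I pull up.

Run:
```python
from h import *
o=status.observe(); X0=np.array([.561,.1165,.172]); z0=o["tool_pos"][2]
for dz in(.01,.03,.06,.09,.105):
    g=env.line_to(X0+[0,0,dz],QG,feed=.05,guard=35); st(f"{dz} {g}")
    if g: break
else:
    g=env.line_to(X0+[0,0,.116],QG,feed=.02,guard=8); st(f"end {g}")
env.dwell(.5); o=st("hold"); print("rise",o["tool_pos"][2]-z0)
s=snapshot("side"); cv2.imwrite("pics/s3.png",cv2.resize(s["color"][140:290,130:330],(800,600),interpolation=3))
for n in("side","top"):
    s=snapshot(n)
    for k in("grip","handle_end","stand"):
        print(n,k,[w(s,d["xyz"]) for d in mark_of(n,k) if d["p"]>.4])
```

```text
0.01 False 20.22 [0.5608 0.1168 0.1814] F [ 2.6133  3.4871 -9.0825] w 0.0251 gf 50.7
0.03 False 20.77 [0.5608 0.1168 0.2018] F [ 1.7615  3.4123 -8.8333] w 0.0255 gf 50.6
0.06 False 21.52 [0.5608 0.1166 0.2317] F [ 1.2683  4.424  -8.9454] w 0.0256 gf 50.6
0.09 False 22.27 [0.5608 0.1165 0.2618] F [ 0.6335  4.6512 -9.0827] w 0.0256 gf 50.5
0.105 False 22.72 [0.5608 0.1165 0.2771] F [ 0.5739  5.4739 -9.2913] w 0.0255 gf 50.4
end True 23.14 [0.5602 0.1167 0.2813] F [  4.1445   1.5528 -10.1094] w 0.0253 gf 52.6
hold 23.64 [0.5598 0.1167 0.2798] F [ 4.7111  0.3157 -9.253 ] w 0.0254 gf 52.6
rise 0.10724879379259561
side grip [array([0.5597, 0.1158, 0.2981]), array([ 0.305 , -0.2166,  0.1783])]
side handle_end [array([0.6043, 0.0005, 0.0688])]
side stand [array([ 0.3068, -0.2151,  0.0011]), array([0.5592, 0.1183, 0.0118])]
top grip [array([ 0.3101, -0.214 ,  0.179 ])]
top handle_end [array([ 0.6108, -0.0005,  0.0708])]
top stand [array([ 0.3057, -0.2119,  0.001 ])]
```

View pics/s3.png

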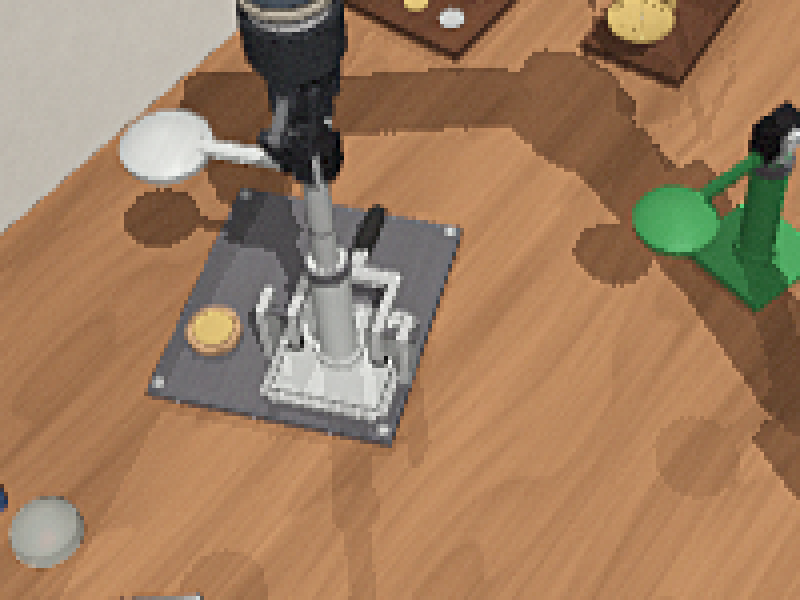

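The mast is up (grip at crop 310,150) and both the clamp and foot are in place. The arm settled about 3 mm short of the stop, so I nudge it up gently.

Run:
```python
from h import *
o=status.observe()
for zz in(.281,.282,.2825,.283):
    g=env.line_to([.5605,.1166,zz],QG,feed=.01,guard=15); o=st(f"{zz} {g}")
    if g or o["force"][2]<-14: break
env.dwell(.7); st("hold"); env.dwell(.5); st("hold")
```

```text
0.281 False 24.52 [0.5601 0.1166 0.2806] F [ 2.9179  2.5407 -9.638 ] w 0.0255 gf 52.4
0.282 False 24.77 [0.5602 0.1167 0.282 ] F [  2.8204   1.6639 -10.6861] w 0.0255 gf 52.5
0.2825 False 25.02 [0.5603 0.1167 0.2825] F [  1.6688   1.3842 -11.1312] w 0.0254 gf 52.5
0.283 False 25.27 [0.5602 0.1166 0.2827] F [  1.949    1.5307 -11.5665] w 0.0256 gf 52.1
hold 25.98 [0.5603 0.1166 0.2828] F [  2.0088   2.8504 -13.5286] w 0.0253 gf 52.0
hold 26.48 [0.5603 0.1165 0.2828] F [  1.1038   2.1312 -15.136 ] w 0.0253 gf 51.8
```

```bash
python3 -c "
from h import *
print(env.sign_off())"
```

```text
the job is handed in; nothing more can be done
None
```

I've handed the job in: the clamp handle is down on its stop, and the gripper holds the mast at its second stop (about 110 mm up) with the button squeezed. The foot still looked seated and I kept clear of the bystanders; sign-off gave no verdict.

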